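# Run down the wing nut of the clamping jig with a fingertip

### The job

Tighten the loose brass wing nut on the clamping jig, so that its clamp bar comes down on the block of wood: push its wings round clockwise (seen from above) with the fingertips, stroke after stroke, until it stops. Only push the wings, without forcing them: never take the nut or a wing between the fingers. Leave the wood lying in the jig and everything else on the bench where it is, and finish clear of it all.

Things in the scene. Friction and masses are not known exactly. Their poses are not given: they have to be found in the camera images.
- wings (a point): Centre of the brass wing nut's wings, on its upright axis, half-way up them. Turns with the nut: x along one wing, the other along -x; z up. Wings: two flat upright ears 4 mm thick, from 10 mm below to 10 mm above this point, reaching 26 mm out from the axis. Hub: radius 9 mm, from 14 mm below up to this point. The fixed stud (radius 3.5 mm) ends at or up to 12 mm above this point.
- wing_nut (a joint): Turn of the wing nut in rad; grows as it turns clockwise seen from above. 0 is fully tight: it stops there. Starts between -8.4 and -5.0. Light friction (0.03 N m: about 1.5 N on a wing); it stays where it is left and cannot come off. Nut and clamp bar come down 3 mm with each full turn.
- clamp_bar: Flat aluminium clamp bar, 24 x 100 x 8 mm, under the wing nut; carries the nut and rides up and down with it. Origin on the nut's axis at the bar's underside; the bar reaches 62 mm to its +y side, over the block of wood, and 38 mm to -y. Its top with washer is 10 mm above its origin. When the nut is tight it lies on the wood.
- clamp_jig: Plywood clamping jig fixed to the bench, base 84 (x) x 160 (y) x 12 mm; origin at the centre of its underside, z up, +x away from the robot. The nut's stud stands at x = 0, y = -35 mm; the block of wood lies to its +y side. A small wooden fence stands behind the nut (+x).
- fence_mid (a point): Middle of the top edge of the jig's wooden fence (80 mm wide along the jig's y, 12 mm thick), on its face towards the nut, 74 mm above the bench. That face is 28 mm from the nut's axis: the wings just pass it, but a gripper's fingers do not fit between hub and fence. The other sides of the nut are open.
- upper_line (a point): Lower front edge of the overhead model railway line, a fixed deck on posts that runs along y over the bench behind the jig; everything further from the robot than this point is roofed at this height, so wrist and arm must stay on the robot's side of it or below. At the left end of the bench stands a fixed dark green drawer cabinet 130 mm high.
- wood_block: Loose block of pine, 40 x 75 x 22 mm, lying in the jig between two low aluminium strips, under the clamp bar; origin at the centre of its underside. To be left where it lies.
- blue_jar: Small blue paint tin, 31 mm across, 34 mm high, standing on the bench to the right of the jig; origin at the centre of its underside. Bystander.
- red_driver: Screwdriver with red handle, 135 mm long and 19 mm thick, lying left of the control desk; origin under its middle. Bystander.
- red_jar: Small red paint tin, 31 mm across, 30 mm high, left of the control desk; origin at the centre of its underside. Bystander.
- buffer_stop: Model buffer stop with red beam, 54 x 50 x 31 mm, standing on the bench behind the jig's fence; origin at the centre of its underside. Bystander.
- pliers: Pliers with blue handles, 45 x 146 x 10 mm, lying left of the control desk; origin under their middle. Bystander.

How it is judged (in metres and radians):
At the end, for the whole second after the job is handed in: The wing nut is turned clockwise to within 0.2 rad (12 degrees) of its stop, the wood still lies in the jig (moved less than 8 mm), and the bystanders stand where they stood (within 20 mm) (value of joint wing_nut above -0.2 rad and distance of wood_block from where it was at the start of the episode below 0.008 m and distance of each of blue_jar, red_driver, red_jar, buffer_stop, pliers from where it was at the start of the episode below 0.02 m); the robot touches nothing.
It fails at once if the nut or a wing is between the fingers (the grasp point lies in the plane of the wings, within 5 mm, within 30 mm of the axis and less than 22 mm above the wings' middle) (y of the grasp point in the frame of wings between -0.005 and 0.005 m and x of the grasp point in the frame of wings between -0.03 and 0.03 m and z of the grasp point in the frame of wings below 0.022 m).
It fails at once if the nut or bar is forced: the fingers push on them with more than 40 N (contact force between the fingers and clamp_bar above 40 N).
It fails at once if the wood is shifted or lifted by more than 8 mm (distance of wood_block from where it was at the start of the episode above 0.008 m).
It fails at once if a bystander is moved or lifted by more than 20 mm (distance of any of blue_jar, red_driver, red_jar, buffer_stop, pliers from where it was at the start of the episode above 0.02 m).
It also fails if it takes over 72 s, if anything falls off the work surface, if the arm or the gripper's body presses on something with over 40 N, if the wrist force passes 120 N, or if a joint passes its speed limit or range.

### The arm

A 7-joint arm with a two-finger parallel gripper is mounted at the origin on a cart in front of the work surface, level with it; the furniture and walls round the work are solid. World frame = base frame: x ahead of the robot, y to its left, z up, the work surface at z = 0. Lengths are in mm, angles in rad, forces in N, time in s.
With the tool pointing down it reaches from about 400 to 850 mm from the base axis. Payload 4.4 kg.
Tool frame: the origin (TCP) lies between the finger pads; the fingertips stand 8 mm ahead of it and the grasp point (between the pads) lies 11 mm behind it; z points along the fingers, y is the line along which they close (so a half turn about z gives the same grasp; the last joint's range is limited). The gripper opens to 94 mm and grips with 3 to 60 N. Pads are 16 mm wide; open, the fingers measure 119 mm over their backs; the gripper's body (75 mm by 177 mm) begins 78 mm behind the grasp point.
Start: joints at [1.252, 0.628, 0.038, 1.517, -0.027, 0.996, -0.02], TCP at [162.603, -629.347, 213.478] pointing down, gripper open.
Joint ranges: [-3.06, 3.06], [-0.37, 2.12], [-1.25, 1.32], [0.18, 2.47], [-1.1, 4.24], [0.23, 1.98], [-2.94, 2.94]. Speed limits (rad/s): [2.57, 2.57, 3.14, 3.14, 3.14, 3.14, 3.14].

### API

Orientations are given as [roll, pitch, yaw] about the fixed x, y, z axes, in that order (R = Rz(yaw) Ry(pitch) Rx(roll)).
In Python, from bench import monitor, optics, bot gives the robot as it stands.
- The arm moves only by the tool arm_command, never from a script. Its argument "steps" is a list of rows, each a list of 4 numbers: the shift along the tool's x, y, z in cm, then the turn about the tool's z in rad. In form: [[tx, ty, tz, turn], ...]. A call has 1 to 20 rows; each row shifts and turns the commanded pose from where the row before left it, along the tool's axes as they then stand; what a row does not reach is not made up. A row lasts 1/8 s, in which the tool goes at most 62.5 mm and 10.7 degrees, less where a joint would pass 70% of its speed; a pose out of reach is approached as far as the arm can. A call is refused whole if a number of a shift passes 6.25 or a number of a turn 0.188, either way. A call with a gripper value outside its range is refused whole. "hand" is the opening, from 0 (shut) to 1 (fully open), set as the call begins (left out, the last holds). The fingers move at their own pace and stop on an object; "squeeze" is the grip in N (left out, the last holds). Time passes only in rows, so rows that do not move let the fingers close. It gives the time, the measured TCP pose, the force, the opening and the grip force at its end, in the units of the state.
- monitor.read_state(): the state, without advancing time (a new reading comes with each control period).
- optics.capture(name): name is "scene" or "top"; returns a dict with "img" (384x512x3 uint8, red, green, blue), "z_map" (384x512 float32, mm along the optical axis (not along the pixel's ray), 0 where there is no reading), "vfov" (degrees; the focal length in pixels is half the picture's height over the tangent of half this angle, whatever the lens; pixels are square), "cx", "cy" (the principal point, pixels), "distortion" ([k1, k2, p1, p2, k3] as OpenCV has them; the pictures are not rectified), "cam_to_world" (4x4, takes a point from camera to world coordinates). Camera axes: x right, y down, z forward; pixel columns grow to the right and rows downward; lengths in mm; the calibration is good to about 2 mm. A picture is of the moment at which its call begins.
- bot.job_done(): hands the job in; it is judged then, once.
The state is a dict: "time": time; "joint_pos": joint angles; "joint_velocities": joint speeds; "joint_torque": joint torques, N m; "eef_pos": TCP position; "orientation": TCP orientation; "ft_force": force on the tool from outside, world axes, zero at the start; "ft_torque": the same for the moment, N m; "opening": opening from 0.0 (shut) to 1.0 (fully open); "grasp_force": force on a finger pad.
Only numpy, scipy, OpenCV 4.12 (cv2) and the standard library are available. Lean on these libraries where they do the work, as an engineer would, in place of code of your own. Each camera call takes 0.05 s, during which the arm holds its last target. There are 200 camera calls.

## Working session

There is one attempt and no reset: what is moved stays moved. The work goes in short steps, Python scripts to look and compute and a tool call to move; the robot and the scene stay as the last step left them, time stands still between calls to the robot, and variables do not carry over. Pictures are saved under pics/ and viewed, at most 10 in all, crops included, and the job is handed in when it is done.

Besides the shell and the picture viewer there is one more tool, called by a JSON object that holds its "method" and its "body", one argument or row to a line. arm_command: Moves the arm, as the interface text tells. Its arguments: {"type":"object","properties":{"steps":{"type":"array"},"hand":{"type":"number"},"squeeze":{"type":"number"}},"required":["steps"]}

```bash
mkdir -p pics
cat > h.py <<'E'
import numpy as np, cv2
from bench import monitor, optics, bot
def cap(n):
    c=optics.capture(n); return c
def K(c):
    f=c["img"].shape[0]/2/np.tan(np.radians(c["vfov"])/2)
    return np.array([[f,0,c["cx"]],[0,f,c["cy"]],[0,0,1.]])
def world(c,u,v,z=None):
    "z: depth override"
    p=cv2.undistortPoints(np.array([[[u,v]]],float),K(c),np.array(c["distortion"],float))[0,0]
    d=c["z_map"][int(round(v)),int(round(u))] if z is None else z
    return (np.array(c["cam_to_world"])@[p[0]*d,p[1]*d,d,1])[:3]
def cloud(c):
    H,W=c["z_map"].shape
    g=np.stack(np.meshgrid(np.arange(W),np.arange(H)),-1).reshape(-1,1,2).astype(float)
    p=cv2.undistortPoints(g,K(c),np.array(c["distortion"],float))[:,0]
    d=c["z_map"].reshape(-1,1)
    P=np.hstack([p*d,d,np.ones_like(d)])@np.array(c["cam_to_world"]).T
    P=P[:,:3].reshape(H,W,3); P[c["z_map"]==0]=np.nan
    return P
def project(c,P):
    M=np.linalg.inv(np.array(c["cam_to_world"])); P=np.atleast_2d(P)
    return cv2.projectPoints(P.astype(float),cv2.Rodrigues(M[:3,:3])[0],M[:3,3],K(c),np.array(c["distortion"],float))[0][:,0]
def save(img,n): cv2.imwrite("pics/"+n+".png",cv2.cvtColor(img,cv2.COLOR_RGB2BGR))
E
python3 - <<'E'
from h import *
import pickle
for n in("scene","top"):
    c=cap(n); pickle.dump(c,open(n+".pkl","wb")); save(c["img"],n+"0")
    print(n,c["vfov"],c["distortion"],np.round(c["cam_to_world"],2).tolist())
s=monitor.read_state();print({k:np.round(v,3).tolist() for k,v in s.items()})
E
```

```text
scene 47.26312901256602 [0.00358679 0.         0.         0.         0.        ] [[-0.69, -0.32, 0.65, -370.8], [-0.72, 0.32, -0.61, 844.8], [-0.01, -0.89, -0.46, 855.67], [0.0, 0.0, 0.0, 1.0]]
top 51.961024228897564 [-0.04966059  0.          0.          0.          0.        ] [[0.02, -0.87, 0.49, -120.28], [-1.0, -0.02, 0.0, 10.43], [0.01, -0.49, -0.87, 1343.95], [0.0, 0.0, 0.0, 1.0]]
{'time': 0.1, 'joint_pos': [1.252, 0.629, 0.038, 1.518, -0.027, 0.996, -0.02], 'joint_velocities': [-0.002, -0.004, 0.002, -0.002, 0.0, 0.001, -0.001], 'joint_torque': [0.002, -55.079, 1.147, -18.711, -0.052, 0.019, 0.0], 'eef_pos': [162.472, -628.811, 212.676], 'orientation': [-3.14, 0.0, 0.253], 'ft_force': [0.471, 0.786, -0.081], 'ft_torque': [0.029, -0.0, -0.001], 'grasp_force': 0.0, 'opening': 0.999}
```

View images.

View pics/scene0.png

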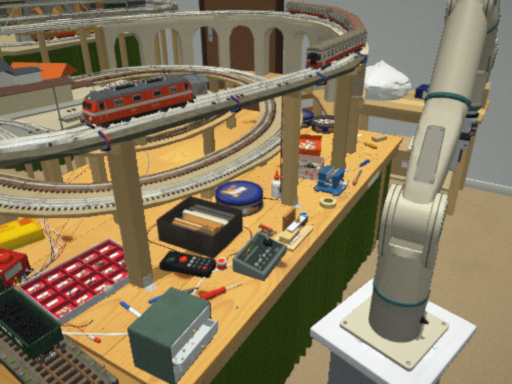

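View pics/top0.png

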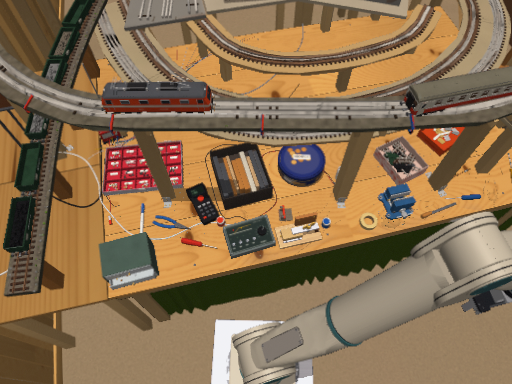

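Run:
```python
from h import *
import pickle
a=pickle.load(open("scene.pkl","rb"));b=pickle.load(open("top.pkl","rb"))
A=cv2.resize(a["img"][198:256,260:330],None,fx=7,fy=7,interpolation=2)
B=cv2.resize(b["img"][200:256,265:335],None,fx=7,fy=7,interpolation=2)
B=cv2.copyMakeBorder(B,0,A.shape[0]-B.shape[0],0,0,0)
o=np.hstack([A,B]); o=cv2.resize(o,(796,int(o.shape[0]*796/o.shape[1]))); save(o,"crop1"); print(o.shape)
P=cloud(b)
for v in range(206,250,2): print(v,[ "%d,%d,%d"%tuple(P[v,u]) for u in range(274,334,6)])
```

```text
(329, 796, 3)
206 ['578,-36,0', '563,-57,29', '579,-82,0', '578,-105,3', '580,-128,0', '581,-151,-1', '583,-175,-4', '581,-197,1', '581,-220,1', '586,-245,-6']
208 ['569,-36,1', '555,-57,29', '572,-82,-3', '573,-105,-4', '570,-127,2', '572,-151,0', '574,-174,-3', '575,-197,-3', '575,-221,-3', '575,-243,-1']
210 ['561,-36,0', '559,-58,4', '562,-82,0', '562,-104,0', '564,-128,-1', '564,-151,-1', '562,-173,3', '564,-196,1', '565,-220,0', '567,-243,-2']
212 ['552,-36,0', '552,-58,2', '551,-81,3', '552,-104,3', '556,-128,-2', '554,-150,2', '556,-173,-1', '518,-184,75', '557,-219,-1', '556,-242,1']
214 ['542,-36,3', '546,-59,-3', '545,-81,0', '547,-104,-3', '545,-127,0', '546,-150,0', '511,-163,71', '511,-184,73', '548,-219,-1', '548,-241,0']
216 ['537,-36,-3', '535,-58,2', '535,-81,3', '534,-104,4', '501,-119,74', '502,-141,72', '504,-163,70', '508,-186,63', '541,-219,-2', '541,-241,-2']
218 ['531,-36,-8', '527,-58,1', '528,-81,0', '528,-104,0', '497,-120,66', '497,-141,66', '502,-164,57', '509,-188,43', '532,-218,-1', '515,-234,34']
220 ['517,-36,3', '515,-58,8', '518,-81,3', '521,-104,-
[... 1468 characters left out ...]
 '431,-79,16', '431,-101,19', '436,-123,8', '433,-144,16', '434,-166,14', '437,-189,9', '439,-212,4', '442,-235,0']
242 ['417,-35,30', '425,-57,12', '425,-79,14', '428,-101,8', '426,-123,14', '428,-145,9', '433,-168,-2', '434,-191,-2', '434,-213,-2', '432,-233,4']
244 ['415,-36,16', '419,-58,7', '419,-79,9', '416,-101,16', '422,-123,4', '424,-146,0', '424,-168,2', '424,-189,2', '425,-212,0', '428,-235,-4']
246 ['412,-36,4', '410,-57,11', '411,-79,10', '414,-101,4', '417,-124,-2', '416,-145,1', '416,-167,1', '418,-190,-2', '418,-212,0', '418,-233,0']
248 ['404,-36,4', '405,-58,4', '407,-80,1', '407,-102,1', '408,-123,0', '409,-145,-1', '407,-167,4', '409,-189,0', '410,-211,0', '417,-236,-17']
```

View pics/crop1.png

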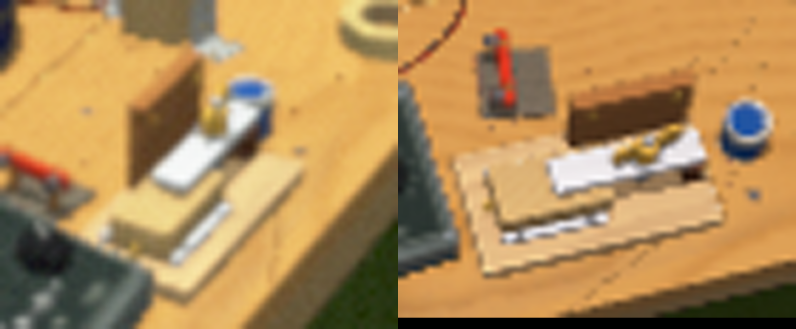

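```bash
cat > m.py <<'E'
from h import *
import pickle,sys
def avg(n,N):
    cs=[cap(n) for _ in range(N)]; c=cs[-1]
    z=np.array([k["z_map"] for k in cs]); z[z==0]=np.nan
    print(n,"noise",np.nanmedian(np.nanstd(z,0)))
    c["z_map"]=np.nan_to_num(np.nanmean(z,0)); c["img"]=np.mean([k["img"] for k in cs],0).astype(np.uint8); return c
if __name__=="__main__":
    for n in("scene","top"):
        c=avg(n,12); pickle.dump(c,open(n+".pkl","wb"))
        P=cloud(c); x,y,z=P[...,0],P[...,1],P[...,2]
        roi=(x>400)&(x<540)&(y>-215)&(y<-40)
        f=roi&(z>70)&(z<80)&(x>480); q=P[f]; print("fencetop",len(q),q.mean(0).round(1),q.min(0).round(1),q.max(0).round(1))
        hsv=cv2.cvtColor(c["img"],cv2.COLOR_RGB2HSV).astype(int); 
        w=roi&(z>10)&(hsv[...,1]<50)&(hsv[...,2]>140); q=P[w]; print("bar/white",len(q)); print(np.round(np.percentile(q,[0,10,50,90,100],axis=0),1).tolist())
        br=roi&(z>50)&(x<490)&(hsv[...,1]>90); q=P[br]; v,u=np.where(br)
        print("brass",len(q)); print(np.c_[u,v,q.round(0),hsv[br]].astype(int).tolist())
    P=cloud(pickle.load(open("top.pkl","rb"))); 
    m=(P[...,2]>150)&(P[...,1]>-300)&(P[...,1]<0)&(P[...,0]>350)&(P[...,0]<800)
    q=P[m]; q=q[np.argsort(q[:,0])][:200:12]; print("overhead",q.round(0).tolist())
    P=cloud(pickle.load(open("scene.pkl","rb")));
    m=(P[...,2]>150)&(P[...,1]>-300)&(P[...,1]<0)&(P[...,0]>350)&(P[...,0]<900)
    q=P[m]; q=q[np.argsort(q[:,0])][:200:12]; print("overhead",q.round(0).tolist())
E
python3 m.py
```

```text
scene noise 3.425186
fencetop 46 [ 505.3 -144.7   72.2] [ 480.3 -185.7   70. ] [ 518.7 -108.2   73.9]
bar/white 154
[[424.7, -214.6, 10.1], [432.0, -181.8, 15.3], [462.5, -121.2, 43.4], [478.3, -86.0, 44.7], [507.8, -55.8, 46.2]]
brass 25
[[299, 212, 480, -171, 70, 20, 144, 228], [298, 213, 480, -165, 68, 21, 155, 237], [299, 213, 479, -170, 67, 20, 149, 210], [298, 214, 479, -164, 66, 21, 137, 229], [299, 214, 480, -170, 63, 20, 142, 183], [296, 216, 471, -145, 69, 18, 143, 218], [296, 217, 466, -139, 69, 21, 158, 229], [297, 217, 469, -148, 65, 21, 141, 202], [298, 217, 472, -157, 59, 21, 116, 178], [299, 217, 469, -159, 60, 20, 120, 206], [295, 218, 466, -134, 67, 20, 163, 167], [296, 218, 464, -137, 67, 21, 166, 214], [297, 218, 470, -149, 60, 21, 165, 181], [298, 218, 469, -153, 58, 21, 152, 171], [299, 218, 467, -156, 58, 20, 123, 186], [295, 219, 466, -134, 64, 20, 148, 159], [296, 219, 465, -138, 63, 21, 165, 173], [297, 219, 469, -148, 56, 21, 165, 151], [298, 219, 469, -154, 54, 21, 163, 153], [299, 219, 468, -157, 53, 20, 113, 163], [295, 220, 465, -133, 61, 19, 98, 159], 
[... 1719 characters left out ...]
, 228, 465, -156, 54, 19, 173, 121], [309, 228, 465, -160, 53, 18, 128, 128]]
overhead [[571.0, -2.0, 469.0], [571.0, -2.0, 477.0], [572.0, -13.0, 472.0], [572.0, -16.0, 468.0], [572.0, -41.0, 482.0], [572.0, -50.0, 473.0], [572.0, -86.0, 474.0], [572.0, -27.0, 481.0], [572.0, -52.0, 477.0], [573.0, -30.0, 476.0], [573.0, -5.0, 484.0], [573.0, -69.0, 473.0], [573.0, -109.0, 469.0], [573.0, -88.0, 477.0], [573.0, -131.0, 470.0], [574.0, -105.0, 477.0], [574.0, -150.0, 474.0]]
overhead [[572.0, -11.0, 478.0], [573.0, -35.0, 470.0], [573.0, -48.0, 476.0], [573.0, -40.0, 469.0], [573.0, -24.0, 475.0], [574.0, -70.0, 478.0], [574.0, -8.0, 466.0], [574.0, -96.0, 469.0], [574.0, -97.0, 472.0], [574.0, -37.0, 475.0], [575.0, -101.0, 471.0], [575.0, -102.0, 468.0], [575.0, -93.0, 479.0], [575.0, -97.0, 478.0], [575.0, -133.0, 471.0], [575.0, -116.0, 471.0], [576.0, -18.0, 482.0]]
  var = nanvar(a, axis=axis, dtype=dtype, out=out, ddof=ddof,
m.py:7: RuntimeWarning: Mean of empty slice
  c["z_map"]=np.nan_to_num(np.nanmean(z,0)); c["img"]=np.mean([k["img"] for k in cs],0).astype(np.uint8); return c
```

```bash
cat > g.py <<'E'
from h import *
import pickle
for n in("scene","top"):
    c=pickle.load(open(n+".pkl","rb")); P=cloud(c); x,y,z=P[...,0],P[...,1],P[...,2]
    roi=(x>400)&(x<540)&(y>-215)&(y<-40)
    def pca(q):
        q=q[:,:2]; m=q.mean(0); w=np.linalg.svd(q-m)[2][0]; w*=np.sign(w[1]); return m.round(1),np.degrees(np.arctan2(w[1],w[0])).round(1)
    print(n,"fence",pca(P[roi&(z>70)&(z<80)&(x>490)]))
    hsv=cv2.cvtColor(c["img"],cv2.COLOR_RGB2HSV).astype(int)
    b=roi&(hsv[...,1]<50)&(hsv[...,2]>140)&(z>38)&(z<50); print(" bar",pca(P[b]),b.sum(),np.median(z[b]),z[b].mean())
    a=np.radians(104.5); yh=np.array([np.cos(a),np.sin(a)]); xh=np.array([yh[1],-yh[0]])
    L=np.stack([(x-471.5)*xh[0]+(y+158.6)*xh[1],(x-471.5)*yh[0]+(y+158.6)*yh[1]],-1)
    br=roi&(z>52)&(x<490)&(hsv[...,1]>90)&(np.hypot(*np.moveaxis(L,-1,0))<32); print(" brass",pca(P[br]))
    bt=(abs(L[...,0])<8)&(L[...,1]>36)&(L[...,1]<57); print(" bartop",bt.sum(),z[bt].mean(),z[bt].std())
    wt=((L[...,0]>-17)&(L[...,0]<-13)|(L[...,0]<10)&(L[...,0]>-15)&(L[...,1]>70))&(L[...,1]>40)&(L[...,1]<96)&(z>27); print(" wood",wt.sum(),z[wt].mean(),z[wt].std())
    je=(abs(L[...,0]+35)<4)&(abs(L[...,1]-35)<60); print(" jig base z",z[je].mean())
    te=(x>380)&(x<405)&(y>-200)&(y<-60);print(" table",z[te].mean())
E
python3 g.py
```

```text
scene fence (array([ 505.9, -144.1]), np.float64(103.6))
 bar (array([ 466.1, -133.6]), np.float64(101.9)) 106 44.014730849282614 43.45892255666477
 brass (array([ 470.1, -150.3]), np.float64(112.1))
 bartop 327 -410.36390188822674 192.8989570628868
 wood 46 31.918311273051724 1.332638266116261
 jig base z -138.0598685878684
 table -97.84399520969795
top fence (array([ 505.5, -149.2]), np.float64(104.3))
 bar (array([ 465.9, -140.7]), np.float64(102.6)) 128 45.498859721757185 45.26750042150761
 brass (array([ 471.6, -158.9]), np.float64(115.7))
 bartop 152 -389.6081684824714 223.89148462091367
 wood 60 33.713134574345126 1.0468280391722484
 jig base z -229.0131102012534
 table -254.1924608069662
```

{"method": "arm_command", "body": {
  "steps": [
    [2.8,-2.85,0,0],
    [2.8,-2.85,0,0],
    [2.8,-2.85,0,0],
    [2.8,-2.85,0,0],
    [2.8,-2.85,0,0],
    [2.8,-2.85,0,0],
    [2.8,-2.85,0,0],
    [2.8,-2.85,0,0],
    [2.8,-2.85,0,0],
    [2.8,-2.85,0,0],
    [2.8,-2.85,0,0],
    [2.8,-2.85,0,0],
    [2.8,-2.85,0,0],
    [2.8,-2.85,0,0],
    [0,0,0,-0.166],
    [0,0,0,0],
    [0,0,0,0]
  ],
  "hand": 0,
  "squeeze": 5
}}

```text
time: 3.42
eef_pos: [442.1, -145.7, 213.5]
orientation: [3.141, 0.0, 0.415]
ft_force: [0.4, -0.0, 0.2]
opening: 0.002
grasp_force: 0.0
```

{"method": "arm_command", "body": {
  "steps": [
    [0.3,-0.1,2.4,0],
    [0,0,2.4,0],
    [0,0,2.4,0],
    [0,0,2.4,0],
    [0,0,2.4,0],
    [0,0,0,0],
    [0,0,0,0]
  ]
}}

```text
time: 4.3
eef_pos: [445.0, -143.4, 94.1]
orientation: [3.141, -0.001, 0.417]
ft_force: [0.5, 0.2, -0.4]
opening: 0.006
grasp_force: 0.0
```

```bash
cat > look.py <<'E'
from h import *
import sys
ims=[]
s=monitor.read_state(); t=np.array(s["eef_pos"])-[0,0,8]
for n in("scene","top"):
    c=cap(n); u,v=project(c,[471.5,-159,60])[0]; print(n,u,v,project(c,t)[0])
    M=np.float32([[8,0,200-8*u],[0,8,190-8*v]]); I=cv2.warpAffine(c["img"],M,(398,380),flags=cv2.INTER_CUBIC)
    ims.append(I)
save(np.hstack(ims),sys.argv[1])
print({k:np.round(s[k],3).tolist() for k in("time","eef_pos","joint_pos","ft_force")})
E
python3 look.py l1
```

```text
scene 298.56797786753145 216.6742142565216 [301.69817563 214.66459543]
top 308.83449238947424 225.5095251197969 [305.50834504 229.20792822]
{'time': 4.3, 'eef_pos': [445.04, -143.373, 94.116], 'joint_pos': [0.287, 0.57, -0.051, 2.125, 0.064, 0.446, -0.967], 'ft_force': [0.485, 0.238, -0.369]}
```

View pics/l1.png

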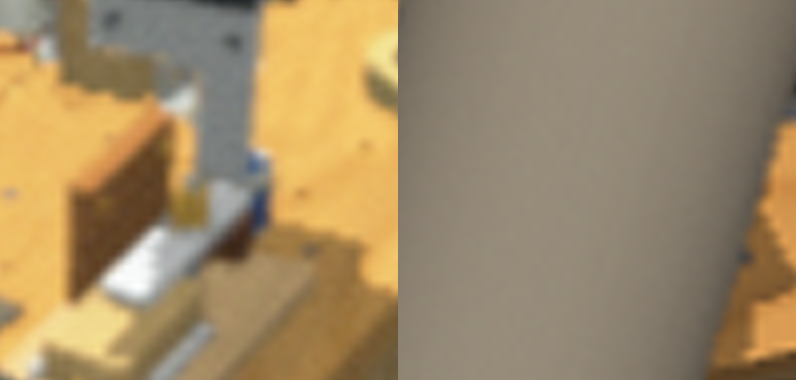

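{"method": "arm_command", "body": {
  "steps": [
    [0,0,1.3,0],
    [0,0,1.3,0],
    [0.3,0,0,0],
    [0.3,0,0,0],
    [0.2,0,0,0],
    [0,0,0,0]
  ]
}}

```text
time: 5.15
eef_pos: [452.2, -139.6, 67.7]
orientation: [3.141, -0.0, 0.419]
ft_force: [0.2, -0.4, -0.3]
opening: 0.006
grasp_force: 0.0
```

{"method": "arm_command", "body": {
  "steps": [
    [0.25,-0.09,0,0.1],
    [0.25,-0.09,0,0.1],
    [0.25,-0.09,0,0.1],
    [0.25,-0.09,0,0.1],
    [0.25,-0.09,0,0.1],
    [0.25,-0.09,0,0.1],
    [0,0,0,0]
  ]
}}

```text
time: 6.02
eef_pos: [465.3, -131.3, 67.5]
orientation: [-3.141, 0.001, -0.18]
ft_force: [-0.7, 0.9, -0.4]
opening: 0.002
grasp_force: 0.7
```

```bash
python3 look.py l2
```

```text
scene 298.56797786753145 216.6742142565216 [294.57406604 220.45438406]
top 308.83449238947424 225.5095251197969 [301.13853032 227.0079483 ]
{'time': 6.025, 'eef_pos': [465.263, -131.295, 67.472], 'joint_pos': [0.142, 0.639, 0.11, 2.102, -0.166, 0.409, -1.367], 'ft_force': [-0.652, 0.89, -0.439]}
```

View pics/l2.png

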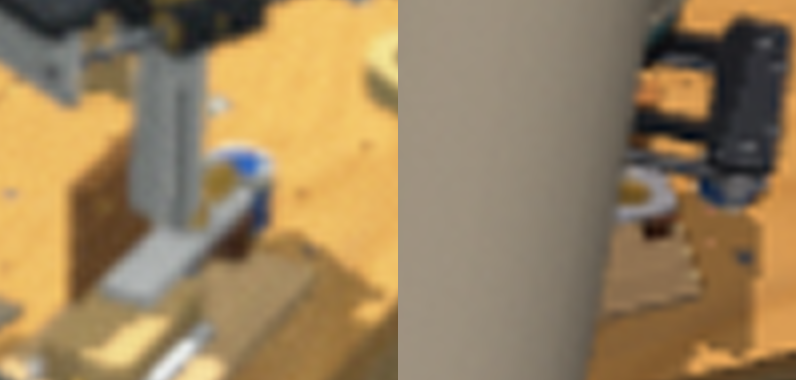

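{"method": "arm_command", "body": {
  "steps": [
    [-1,0,0,0],
    [0,0,-4.5,0],
    [0,0,0,-0.1745],
    [0,0,0,-0.1745],
    [0,0,0,-0.1745],
    [0,0,0,-0.1745],
    [0,0,0,-0.1745],
    [0,0,0,-0.1745],
    [0,0,0,-0.1745],
    [0,0,0,-0.1745],
    [0,0,0,-0.1745],
    [0,0,0,-0.1745],
    [0,0,0,-0.1745],
    [0,0,0,-0.1745],
    [0,0,0,-0.1745],
    [0,0,0,-0.1745],
    [0,0,0,-0.1745],
    [0,0,0,-0.1745],
    [0,0,0,-0.1745],
    [0,0,0,-0.1745]
  ]
}}

```text
time: 8.62
eef_pos: [455.5, -130.5, 112.6]
orientation: [-3.141, 0.001, 2.966]
ft_force: [0.0, 1.1, -0.3]
opening: 0.004
grasp_force: 0.0
```

{"method": "arm_command", "body": {
  "steps": [
    [-1.95,-2.55,0,0],
    [-1.95,-2.55,0,0],
    [0,0,0,0],
    [0,0,0,0]
  ]
}}

```text
time: 9.12
eef_pos: [484.3, -186.8, 112.5]
orientation: [3.141, -0.0, 2.96]
ft_force: [0.1, -0.3, -0.3]
opening: 0.006
grasp_force: 0.0
```

{"method": "arm_command", "body": {
  "steps": [
    [0,0,1.5,0],
    [0,0,1.5,0],
    [0,0,1.5,0],
    [0.3,0,0,0],
    [0.3,0,0,0],
    [0.2,0,0,0],
    [0,0,0,0]
  ]
}}

```text
time: 10.0
eef_pos: [477.8, -185.8, 68.0]
orientation: [3.141, 0.002, 2.96]
ft_force: [0.7, 0.5, 0.0]
opening: 0.004
grasp_force: 0.7
```

{"method": "arm_command", "body": {
  "steps": [
    [0.385,-0.121,0,0.15],
    [0.385,-0.121,0,0.15],
    [0.385,-0.121,0,0.15],
    [0.385,-0.121,0,0.15],
    [0.385,-0.121,0,0.15],
    [0,0,0,0]
  ]
}}

```text
time: 10.75
eef_pos: [457.5, -182.5, 67.9]
orientation: [-3.141, 0.001, 2.211]
ft_force: [0.2, -0.5, 0.2]
opening: 0.005
grasp_force: 0.2
```

{"method": "arm_command", "body": {
  "steps": [
    [0.385,-0.121,0,0.15],
    [0.385,-0.121,0,0.15],
    [0.385,-0.121,0,0.15],
    [0.385,-0.121,0,0.15],
    [0.385,-0.121,0,0.15],
    [0.385,-0.121,0,0.15],
    [0.385,-0.121,0,0.15],
    [0.385,-0.121,0,0.15],
    [0.385,-0.121,0,0.15],
    [0.385,-0.121,0,0.15],
    [0.385,-0.121,0,0.15],
    [0.385,-0.121,0,0.15],
    [0.385,-0.121,0,0.15],
    [0.385,-0.121,0,0.15],
    [0.385,-0.121,0,0.15],
    [0.385,-0.121,0,0.15],
    [0,0,0,0]
  ]
}}

```text
time: 12.88
eef_pos: [465.8, -131.8, 67.1]
orientation: [-3.141, 0.003, -0.186]
ft_force: [0.1, 1.5, 0.7]
opening: 0.007
grasp_force: 0.7
```

```bash
python3 look.py l3
```

```text
scene 298.56797786753145 216.6742142565216 [294.55961116 220.43801235]
top 308.83449238947424 225.5095251197969 [301.27645818 226.92132435]
{'time': 12.875, 'eef_pos': [465.801, -131.844, 67.059], 'joint_pos': [0.114, 0.644, 0.153, 2.099, -0.231, 0.417, -1.307], 'ft_force': [0.082, 1.482, 0.724]}
```

View pics/l3.png

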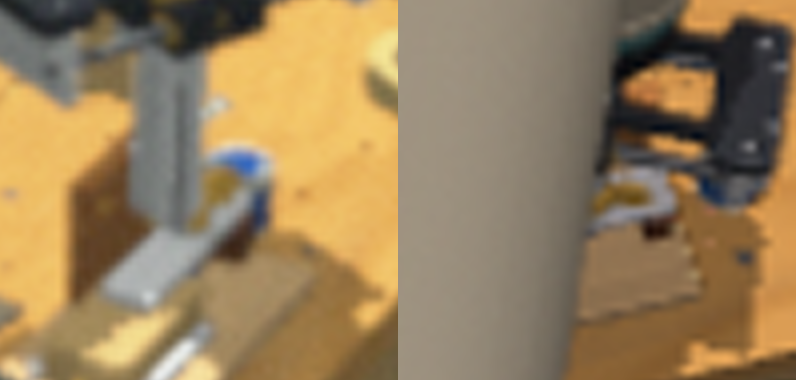

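{"method": "arm_command", "body": {
  "steps": [
    [-1,0,0,0],
    [0,0,-4.5,0],
    [0,0,0,-0.1745],
    [0,0,0,-0.1745],
    [0,0,0,-0.1745],
    [0,0,0,-0.1745],
    [0,0,0,-0.1745],
    [0,0,0,-0.1745],
    [0,0,0,-0.1745],
    [0,0,0,-0.1745],
    [0,0,0,-0.1745],
    [0,0,0,-0.1745],
    [0,0,0,-0.1745],
    [0,0,0,-0.1745],
    [0,0,0,-0.1745],
    [0,0,0,-0.1745],
    [0,0,0,-0.1745],
    [0,0,0,-0.1745],
    [0,0,0,-0.1745],
    [0,0,0,-0.1745]
  ]
}}

```text
time: 15.48
eef_pos: [456.7, -131.6, 112.7]
orientation: [-3.141, 0.001, 2.958]
ft_force: [0.1, -0.4, -0.2]
opening: -0.0
grasp_force: 0.0
```

{"method": "arm_command", "body": {
  "steps": [
    [-1.95,-2.55,0,0],
    [-1.95,-2.55,0,0],
    [0,0,0,0],
    [0,0,0,0]
  ]
}}

```text
time: 15.98
eef_pos: [484.9, -188.1, 112.5]
orientation: [3.141, -0.0, 2.952]
ft_force: [0.4, -0.2, -0.3]
opening: 0.002
grasp_force: 0.0
```

{"method": "arm_command", "body": {
  "steps": [
    [0,0,1.5,0],
    [0,0,1.5,0],
    [0,0,1.6,0],
    [0.3,0,0,0],
    [0.3,0,0,0],
    [0.2,0,0,0],
    [0,0,0,0]
  ]
}}

```text
time: 16.85
eef_pos: [478.2, -187.1, 67.0]
orientation: [3.142, 0.001, 2.951]
ft_force: [0.6, -0.2, 0.6]
opening: 0.007
grasp_force: 0.3
```

{"method": "arm_command", "body": {
  "steps": [
    [0.385,-0.121,0,0.15],
    [0.385,-0.121,0,0.15],
    [0.385,-0.121,0,0.15],
    [0.385,-0.121,0,0.15],
    [0.385,-0.121,0,0.15],
    [0.385,-0.121,0,0.15],
    [0.385,-0.121,0,0.15],
    [0,0,0,0]
  ]
}}

```text
time: 17.85
eef_pos: [452.0, -178.3, 66.8]
orientation: [-3.141, 0.001, 1.902]
ft_force: [0.9, -1.0, 0.2]
opening: 0.009
grasp_force: 0.1
```

{"method": "arm_command", "body": {
  "steps": [
    [0.255,-0.087,0,0.1],
    [0.255,-0.087,0,0.1],
    [0,0,0,0]
  ]
}}

```text
time: 18.23
eef_pos: [449.1, -173.9, 66.6]
orientation: [-3.141, 0.0, 1.704]
ft_force: [-0.2, -0.6, -0.1]
opening: 0.006
grasp_force: 0.3
```

{"method": "arm_command", "body": {
  "steps": [
    [0.255,-0.087,0,0.1],
    [0.255,-0.087,0,0.1],
    [0,0,0,0]
  ]
}}

```text
time: 18.6
eef_pos: [446.9, -168.7, 66.5]
orientation: [-3.141, 0.0, 1.505]
ft_force: [0.2, -0.1, 0.7]
opening: 0.004
grasp_force: 0.3
```

{"method": "arm_command", "body": {
  "steps": [
    [0.255,-0.087,0,0.1],
    [0.255,-0.087,0,0.1],
    [0.255,-0.087,0,0.1],
    [0,0,0,0]
  ]
}}

```text
time: 19.1
eef_pos: [445.5, -160.7, 66.4]
orientation: [-3.141, 0.0, 1.205]
ft_force: [-0.8, -0.5, 0.2]
opening: 0.009
grasp_force: 0.4
```

{"method": "arm_command", "body": {
  "steps": [
    [0.255,-0.087,0,0.1],
    [0.255,-0.087,0,0.1],
    [0,0,0,0]
  ]
}}

```text
time: 19.48
eef_pos: [445.9, -155.2, 66.3]
orientation: [-3.141, 0.0, 1.005]
ft_force: [-2.0, -0.4, 0.2]
opening: 0.004
grasp_force: 0.6
```

{"method": "arm_command", "body": {
  "steps": [
    [0.255,-0.087,0,0.1],
    [0.255,-0.087,0,0.1],
    [0,0,0,0]
  ]
}}

```text
time: 19.85
eef_pos: [447.8, -150.1, 66.4]
orientation: [-3.141, -0.0, 0.806]
ft_force: [-0.9, 0.4, -0.2]
opening: 0.008
grasp_force: 0.4
```

```bash
cat > bar.py <<'E'
from m import *
for src in("old","new"):
    c=pickle.load(open("scene.pkl","rb")) if src=="old" else avg("scene",12)
    P=cloud(c); hsv=cv2.cvtColor(c["img"],cv2.COLOR_RGB2HSV).astype(int)
    a=np.radians(104); yh=np.array([np.cos(a),np.sin(a)]); xh=np.array([yh[1],-yh[0]]); D=P[...,:2]-[471.5,-159]
    l0,l1=D@xh,D@yh; z=P[...,2]
    b=(abs(l0)<9)&(l1>36)&(l1<58)&(z>30)&(z<60)
    w=(abs(l0)<14)&(l1>68)&(l1<82)&(z>25)&(z<50)
    print(src,b.sum(),np.median(z[b]),z[b].mean(),"wood",w.sum(),np.median(z[w]),z[w].mean())
E
python3 bar.py 2>/dev/null
```

```text
old 27 44.013776797215996 42.26059076630268 wood 20 32.53570139095183 32.570399136143706
scene noise 3.2748384
new 24 40.746871244443184 39.89032965294087 wood 20 32.73679889702049 32.778061650291185
```

{"method": "arm_command", "body": {
  "steps": [
    [0.13,-0.04,0,0.05],
    [0.13,-0.04,0,0.05],
    [0,0,0,0]
  ]
}}

```text
time: 20.82
eef_pos: [449.1, -147.8, 66.5]
orientation: [3.142, 0.0, 0.7]
ft_force: [-0.4, -0.5, 0.7]
opening: 0.005
grasp_force: 0.4
```

{"method": "arm_command", "body": {
  "steps": [
    [0.13,-0.04,0,0.05],
    [0.13,-0.04,0,0.05],
    [0,0,0,0]
  ]
}}

```text
time: 21.2
eef_pos: [450.5, -145.4, 66.4]
orientation: [-3.141, 0.0, 0.6]
ft_force: [-0.3, 0.0, 1.1]
opening: 0.002
grasp_force: 0.5
```

{"method": "arm_command", "body": {
  "steps": [
    [0.13,-0.04,0,0.05],
    [0.13,-0.04,0,0.05],
    [0,0,0,0]
  ]
}}

```text
time: 21.58
eef_pos: [452.3, -143.4, 66.4]
orientation: [-3.141, 0.0, 0.5]
ft_force: [-2.3, 0.4, -1.0]
opening: 0.01
grasp_force: 0.7
```

{"method": "arm_command", "body": {
  "steps": [
    [0.13,-0.04,0,0.05],
    [0.13,-0.04,0,0.05],
    [0,0,0,0]
  ]
}}

```text
time: 21.95
eef_pos: [454.1, -141.5, 66.4]
orientation: [-3.141, 0.0, 0.4]
ft_force: [-2.2, 0.3, -1.0]
opening: 0.009
grasp_force: 0.9
```

{"method": "arm_command", "body": {
  "steps": [
    [0.13,-0.04,0,0.05],
    [0.13,-0.04,0,0.05],
    [0,0,0,0]
  ]
}}

```text
time: 22.32
eef_pos: [456.3, -139.7, 66.4]
orientation: [-3.141, 0.0, 0.3]
ft_force: [-3.8, 1.1, -0.7]
opening: 0.003
grasp_force: 1.2
```

{"method": "arm_command", "body": {
  "steps": [
    [0.13,-0.04,0,0.05],
    [0.13,-0.04,0,0.05],
    [0,0,0,0]
  ]
}}

```text
time: 22.7
eef_pos: [458.8, -138.3, 66.4]
orientation: [3.142, -0.0, 0.2]
ft_force: [-2.2, 2.1, -1.0]
opening: 0.004
grasp_force: 1.2
```

{"method": "arm_command", "body": {
  "steps": [
    [0.13,-0.04,0,0.05],
    [0.13,-0.04,0,0.05],
    [0,0,0,0]
  ]
}}

```text
time: 23.08
eef_pos: [461.4, -137.2, 66.5]
orientation: [3.141, -0.0, 0.1]
ft_force: [-2.0, 1.4, -0.7]
opening: 0.008
grasp_force: 1.2
```

{"method": "arm_command", "body": {
  "steps": [
    [0.13,-0.04,0,0.05],
    [0.13,-0.04,0,0.05],
    [0,0,0,0]
  ]
}}

```text
time: 23.45
eef_pos: [464.0, -136.3, 66.5]
orientation: [3.141, -0.0, 0.0]
ft_force: [-2.6, 2.4, -1.5]
opening: 0.002
grasp_force: 1.1
```

{"method": "arm_command", "body": {
  "steps": [
    [0.12,-0.12,0,0.05],
    [0.12,-0.12,0,0.05],
    [0,0,0,0]
  ]
}}

```text
time: 23.82
eef_pos: [466.5, -134.5, 66.6]
orientation: [3.141, -0.001, -0.1]
ft_force: [-2.6, -0.8, -0.3]
opening: 0.006
grasp_force: 1.0
```

{"method": "arm_command", "body": {
  "steps": [
    [0.12,-0.05,0,0.05],
    [0.12,-0.05,0,0.05],
    [0,0,0,0]
  ]
}}

```text
time: 24.2
eef_pos: [468.9, -133.2, 66.5]
orientation: [3.141, -0.0, -0.2]
ft_force: [-3.1, -0.0, 0.4]
opening: 0.006
grasp_force: 0.9
```

```bash
python3 bar.py 2>/dev/null; python3 look.py l4
```

```text
old 27 44.013776797215996 42.26059076630268 wood 20 32.53570139095183 32.570399136143706
scene noise 3.2864883
new 25 40.86686759268537 39.83212328523822 wood 19 32.62399084912829 32.64006802527221
scene 298.56797786753145 216.6742142565216 [294.16687714 220.095741  ]
top 308.83449238947424 225.5095251197969 [301.6162527  226.22976342]
{'time': 24.8, 'eef_pos': [468.785, -133.203, 66.522], 'joint_pos': [0.08, 0.652, 0.207, 2.095, -0.308, 0.423, -1.242], 'ft_force': [-0.667, -0.592, -0.678]}
```

View pics/l4.png

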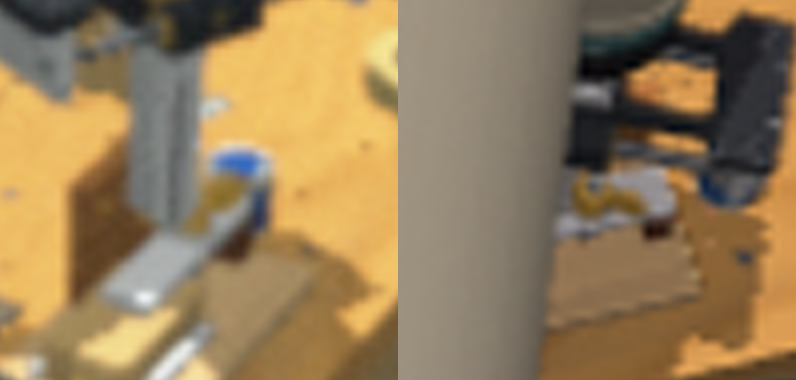

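{"method": "arm_command", "body": {
  "steps": [
    [-1,0,0,0],
    [0,0,-4.5,0],
    [0,0,0,-0.1745],
    [0,0,0,-0.1745],
    [0,0,0,-0.1745],
    [0,0,0,-0.1745],
    [0,0,0,-0.1745],
    [0,0,0,-0.1745],
    [0,0,0,-0.1745],
    [0,0,0,-0.1745],
    [0,0,0,-0.1745],
    [0,0,0,-0.1745],
    [0,0,0,-0.1745],
    [0,0,0,-0.1745],
    [0,0,0,-0.1745],
    [0,0,0,-0.1745],
    [0,0,0,-0.1745],
    [0,0,0,-0.1745],
    [0,0,0,-0.1745],
    [0,0,0,-0.1745]
  ]
}}

```text
time: 27.4
eef_pos: [458.8, -130.9, 111.7]
orientation: [3.141, 0.001, 2.948]
ft_force: [-0.3, -0.2, -0.9]
opening: 0.008
grasp_force: 0.0
```

{"method": "arm_command", "body": {
  "steps": [
    [-1.82,-2.48,0,0],
    [-1.82,-2.48,0,0],
    [0,0,0,0],
    [0,0,0,0]
  ]
}}

```text
time: 27.9
eef_pos: [484.1, -186.0, 111.5]
orientation: [3.141, -0.0, 2.942]
ft_force: [0.2, -0.4, -0.2]
opening: 0.006
grasp_force: 0.0
```

{"method": "arm_command", "body": {
  "steps": [
    [0,0,1.5,0],
    [0,0,1.5,0],
    [0,0,1.6,0],
    [0.3,0,0,0],
    [0.3,0,0,0],
    [0,0,0,0]
  ]
}}

```text
time: 28.65
eef_pos: [478.7, -185.9, 65.9]
orientation: [-3.141, 0.001, 2.942]
ft_force: [-0.2, -1.4, 0.5]
opening: 0.007
grasp_force: 0.0
```

{"method": "arm_command", "body": {
  "steps": [
    [0.15,0,0,0],
    [0.15,0,0,0],
    [0,0,0,0]
  ]
}}

```text
time: 29.02
eef_pos: [475.7, -185.4, 65.6]
orientation: [-3.141, 0.0, 2.942]
ft_force: [-0.3, 0.4, -0.5]
opening: 0.005
grasp_force: 0.0
```

{"method": "arm_command", "body": {
  "steps": [
    [0.13,-0.04,0,0.05],
    [0.13,-0.04,0,0.05],
    [0,0,0,0]
  ]
}}

```text
time: 29.4
eef_pos: [473.8, -185.7, 65.7]
orientation: [3.141, 0.001, 2.842]
ft_force: [1.8, -0.1, -1.7]
opening: 0.008
grasp_force: 0.8
```

Contact. Continue in small steps.

{"method": "arm_command", "body": {
  "steps": [
    [0.13,-0.045,0,0.05],
    [0.13,-0.045,0,0.05],
    [0,0,0,0]
  ]
}}

```text
time: 29.78
eef_pos: [471.0, -185.7, 65.6]
orientation: [3.141, 0.001, 2.743]
ft_force: [2.1, -0.7, -1.6]
opening: 0.002
grasp_force: 0.9
```

{"method": "arm_command", "body": {
  "steps": [
    [0.13,-0.045,0,0.05],
    [0.13,-0.045,0,0.05],
    [0,0,0,0]
  ]
}}

```text
time: 30.15
eef_pos: [468.0, -185.3, 65.6]
orientation: [3.141, 0.001, 2.643]
ft_force: [1.6, 0.3, -0.4]
opening: 0.002
grasp_force: 0.9
```

{"method": "arm_command", "body": {
  "steps": [
    [0.13,-0.045,0,0.05],
    [0.13,-0.045,0,0.05],
    [0,0,0,0]
  ]
}}

```text
time: 30.52
eef_pos: [465.0, -184.7, 65.5]
orientation: [3.142, 0.0, 2.543]
ft_force: [2.3, -1.2, -0.1]
opening: 0.004
grasp_force: 0.8
```

{"method": "arm_command", "body": {
  "steps": [
    [0.13,-0.045,0,0.05],
    [0.13,-0.045,0,0.05],
    [0,0,0,0]
  ]
}}

```text
time: 30.9
eef_pos: [462.1, -183.9, 65.6]
orientation: [-3.141, 0.0, 2.441]
ft_force: [1.5, -1.2, -1.0]
opening: 0.003
grasp_force: 0.7
```

{"method": "arm_command", "body": {
  "steps": [
    [0.13,-0.045,0,0.05],
    [0.13,-0.045,0,0.05],
    [0,0,0,0]
  ]
}}

```text
time: 31.28
eef_pos: [459.6, -182.9, 65.5]
orientation: [-3.141, 0.0, 2.341]
ft_force: [0.9, -1.3, -0.6]
opening: 0.006
grasp_force: 0.7
```

{"method": "arm_command", "body": {
  "steps": [
    [0.13,-0.045,0,0.05],
    [0.13,-0.045,0,0.05],
    [0,0,0,0]
  ]
}}

```text
time: 31.65
eef_pos: [457.1, -181.5, 65.5]
orientation: [-3.141, -0.0, 2.241]
ft_force: [1.2, -1.9, 0.7]
opening: 0.007
grasp_force: 0.7
```

{"method": "arm_command", "body": {
  "steps": [
    [0.13,-0.045,0,0.05],
    [0.13,-0.045,0,0.05],
    [0,0,0,0]
  ]
}}

```text
time: 32.02
eef_pos: [454.8, -180.0, 65.5]
orientation: [-3.141, -0.0, 2.141]
ft_force: [0.8, -0.8, 0.1]
opening: 0.002
grasp_force: 0.7
```

{"method": "arm_command", "body": {
  "steps": [
    [0.13,-0.045,0,0.05],
    [0.13,-0.045,0,0.05],
    [0,0,0,0]
  ]
}}

```text
time: 32.4
eef_pos: [452.7, -178.2, 65.5]
orientation: [-3.141, -0.0, 2.041]
ft_force: [0.7, -1.0, -0.5]
opening: 0.008
grasp_force: 0.7
```

{"method": "arm_command", "body": {
  "steps": [
    [0.13,-0.045,0,0.05],
    [0.13,-0.045,0,0.05],
    [0,0,0,0]
  ]
}}

```text
time: 32.78
eef_pos: [450.7, -176.3, 65.5]
orientation: [-3.141, 0.0, 1.941]
ft_force: [1.3, -1.9, -0.8]
opening: 0.001
grasp_force: 0.8
```

{"method": "arm_command", "body": {
  "steps": [
    [0.13,-0.045,0,0.05],
    [0.13,-0.045,0,0.05],
    [0,0,0,0]
  ]
}}

```text
time: 33.15
eef_pos: [449.3, -174.9, 65.5]
orientation: [-3.142, 0.001, 1.841]
ft_force: [0.6, -4.1, -2.6]
opening: 0.005
grasp_force: 2.3
```

{"method": "arm_command", "body": {
  "steps": [
    [0.13,-0.045,0,0.05],
    [0,0,0,0]
  ]
}}

```text
time: 33.4
eef_pos: [448.7, -174.6, 65.5]
orientation: [3.141, 0.002, 1.79]
ft_force: [1.2, -6.3, -3.7]
opening: 0.009
grasp_force: 3.4
```

{"method": "arm_command", "body": {
  "steps": [
    [0.15,0,0,0],
    [0.15,0,0,0],
    [0,0,0,0],
    [0,0,0,0]
  ]
}}

```text
time: 33.9
eef_pos: [448.6, -174.2, 65.7]
orientation: [3.141, 0.005, 1.788]
ft_force: [2.1, -12.0, -5.5]
opening: 0.007
grasp_force: 6.2
```

{"method": "arm_command", "body": {
  "steps": [
    [-0.5,0,0,0],
    [-0.5,-0.2,0,0],
    [-0.3,-0.5,0,0],
    [0,0,-3,0],
    [0,0,-5,0],
    [0,0,-5,0],
    [0,-5,0,0],
    [0,-5,0,0],
    [-4,-5,0,0],
    [-4,-5,0,0],
    [-5,-2,0,0],
    [-5,0,0,0],
    [-5,0,0,0],
    [-5,0,0,0],
    [0,0,0,0],
    [0,0,0,0]
  ]
}}

```text
time: 35.9
eef_pos: [292.1, -501.7, 194.9]
orientation: [-3.141, -0.003, 1.792]
ft_force: [-0.8, 0.5, 0.4]
opening: 0.006
grasp_force: 0.0
```

```bash
python3 bar.py 2>/dev/null; python3 look.py l5
```

```text
old 27 44.013776797215996 42.26059076630268 wood 20 32.53570139095183 32.570399136143706
scene noise 3.3921783
new 24 40.437561791315204 39.51239445690508 wood 20 32.637012275157986 32.73492527214365
scene 298.56797786753145 216.6742142565216 [402.32439905 169.07782992]
top 308.83449238947424 225.5095251197969 [426.49697475 263.01621432]
{'time': 36.5, 'eef_pos': [292.456, -503.378, 195.546], 'joint_pos': [1.217, 0.568, -0.342, 1.726, 0.235, 0.888, 0.996], 'ft_force': [-0.072, -0.48, 0.623]}
```

View pics/l5.png

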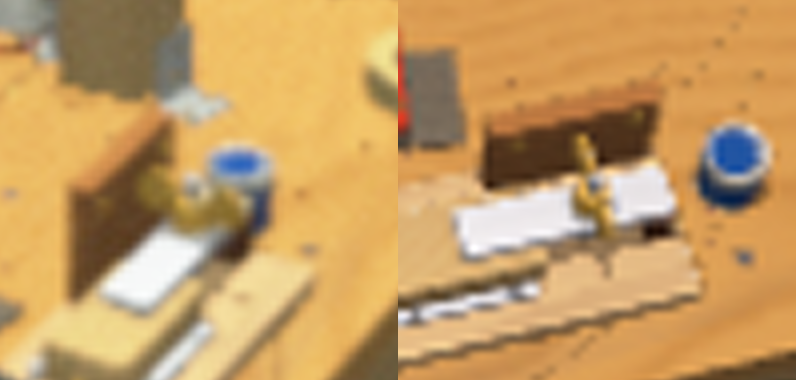

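```bash
python3 -c "
from h import *
print(bot.job_done())"
```

```text
the job is handed in; nothing more can be done
None
```

I pushed the wing nut clockwise about 8.2 rad to its stop (it held firm at 12 N, well under the 40 N limit) and handed in the job; the final picture shows the clamp bar down on the wood, the wood in the jig and the arm clear, though no verdict was returned.

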